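# Level the balance plinth: lever up its low side and slip a shim under the short foot

### The arm

A 6-joint arm with a two-finger parallel gripper is mounted at the origin on a cart in front of the work surface, level with it; the furniture and walls round the work are solid. World frame = base frame: x ahead of the robot, y to its left, z up, the work surface at z = 0. Lengths are in m, angles in degrees, forces in N, time in s.
With the tool pointing down it reaches from about 0.35 to 0.875 m from the base axis. Payload 4.2 kg.
Tool frame: the origin (TCP) lies midway between the tips of the shut fingers; the grasp point (between the pads) lies 19 mm behind it; z points along the fingers, y is the line along which they close (so a half turn about z gives the same grasp; the last joint's range is limited). The gripper opens to 87 mm and grips with 3 to 60 N. Pads are 19 mm wide; open, the fingers measure 117 mm over their backs; the gripper's body (75 mm by 190 mm) begins 51 mm behind the grasp point.
Start: joints at [-55.485, 22.042, 0.453, 0, -68.411, -14.817], TCP at [0.211, -0.588, 0.223] pointing down, gripper open.
Joint ranges: [-179.83, 179.83], [-69.29, 118.12], [-61.27, 80.66], [-181.25, 117.63], [-171.15, -9.14], [-177.46, 177.46]. Speed limits (degrees/s): [159.86, 159.86, 180, 180, 180, 180].

### API

Orientations are given as [roll, pitch, yaw] about the fixed x, y, z axes, in that order (R = Rz(yaw) Ry(pitch) Rx(roll)).
In Python, from workcell import env gives the robot as it stands. The module is installed in compiled form; this text tells all that it offers. Calls block until the motion is done:
- env.goto(position, orientation): joint-space move of the TCP to a pose.
- env.move_straight(position, rotation=None, rate=0.15, force_limit=None): straight line of the TCP; rotation=None keeps the orientation; rate is the mean speed in m/s. With force_limit (N) it stops when the force on the tool has changed by that much, and returns True; else False.
- env.set_joints(angles): joint-space move.
- env.gripper_to(opening, grasp_force=None): opening from 0.0 (shut) to 1.0 (fully open); grasp_force is the grip in N (None keeps the last); returns when the fingers have stopped.
- env.dwell(seconds).
- env.inverse_kinematics(position, orientation): joint angles nearest the present ones, or None.
- env.read_state(): the state.
- env.grab_frame(name): name is "scene" or "side" or "wrist"; returns a dict with "image" (400x640x3 uint8, blue, green, red), "fx", "fy", "cx", "cy" (pixels), "position" and "orientation" of the camera in the world. Camera axes: x right, y up, looking along -z (the intrinsics and any distortion apply to the point x, -y, -z); pixel columns grow to the right and rows downward; lengths in m; the calibration is good to about 2 mm. The wrist camera is an equidistant fisheye: a pixel r from the principal point sees the ray r / f radians off the axis. A picture is of the moment at which its call begins. There is no depth.
A pose or a line that the arm cannot do raises env.Unreachable and nothing moves.
- env.close_job(): hands the job in; it is judged then, once.
Trained networks look in a picture, given as the dict that the camera call returned (one of the last four; its "shot" number tells which), for a name from the list of things; names that differ only in an ending like _2 or _b are one class to them, and where a whole thing is asked for, a point or a joint stands for the part that bears it (a point fixed in the world has none). Each returns a list of dicts, best first, with "score" (0 to 1); they miss things now and then, are a little off and sometimes report something else, mostly with a low value. They report only what shows in the picture. A call takes as long as a camera call.
- env.search_frame(picture, thing): "xyz" ([x, y, z] in m, in world coordinates, good to about 4 mm: the middle of the surface that is visible of it).
- env.trace(picture, thing): "mask" (400x640 bool, what is visible of it).
The state is a dict: "clock": time; "joint_positions": joint angles; "qvel": joint speeds; "joint_torque": joint torques, N m; "position": TCP position; "tool_rot": TCP orientation; "force": force on the tool from outside, world axes, zero at the start; "wrist_torque": the same for the moment, N m; "opening": opening from 0.0 (shut) to 1.0 (fully open); "finger_force": force on a finger pad.
Only numpy, scipy, OpenCV 4.12 (cv2) and the standard library are available. Lean on these libraries where they do the work, as an engineer would, in place of code of your own. Each camera call takes 0.05 s, during which the arm holds its last target. There are 200 camera calls.

### The job

The balance on the stone plinth stands low on its right side because the foot there is too short. With the pry bar over the fulcrum pin of the blue lever stand, lever that side up and park the bar under the stand's hook; slide the shim plate under the raised foot until its stop ridge gently touches the foot, and let go of it. Then unhook the bar, let the plinth down softly onto the shim so that it stands level, and lay the bar down on the worktop clear of plinth and stand, without shoving the plinth or disturbing the bottles, timer and vial.

Things in the scene. Friction and masses are not known exactly. Their poses are not given: they have to be found in the camera images.
- plinth_mid (a point): Pale stone slab on 3 feet, 240 (x) x 200 (y) x 34 mm, 4.5 to 7 kg, with a white balance fixed on it (60 mm high, 45 mm in from the slab's right edge). Point: centre of the slab's underside, 41 mm up when level. Slab axes: x away from the robot, y left, z its upward normal. At first the right side hangs low: tilt 0.034 rad.
- plinth_edge (a point): Lower right edge of the slab where the bar's toe goes under: x +40, y -100 mm from plinth_mid in slab axes; at first about 35 mm above the worktop, nothing below it. Slab axes.
- low_foot (a point): The short right foot: black round pad, 36 mm diameter, 10 mm high, on a thin stud. Point: nominal centre of the pad's flat underside; x -40, y -80, z -35 mm from plinth_mid in slab axes. The pad sits stiffly but off-centre on its stud, up to 8 mm either way along y from this point (not measured): feel for it. On the worktop at first; about 10 mm up with the bar parked. Slab axes.
- left_feet (a point): Mid-point between the bottoms of the two domed left feet (slab x +-100, y +78 mm), about which the plinth tilts. Slab axes.
- plinth: The plinth with its balance as a whole. Origin on the worktop under its middle; axes level at first.
- stand: Blue lever stand fixed to the worktop right of the plinth, upright. Origin on the worktop under the fulcrum pin, about 30 mm right of the slab's edge; y towards the plinth, x away from the robot. Base 56 mm wide, 5 mm thick, y +17 to -117 mm. It carries the fulcrum pin and the hook.
- fulcrum (a point): Top of the fulcrum pin at mid-length, 31 mm above the worktop. The steel pin lies along x, 50 mm long, 12 mm thick. Axes of the stand.
- hook (a point): Underside of the hook's arm in the middle of its notch; stand frame x +3, y -96, z 57.7 mm. The hook is 12 mm long in y. In stand x: post +14 to +24, arm from there to -11.5, lip -7.5 to -11.5 hanging 3 mm lower than the arm. Open on the -x side: the loaded shank goes down past the lip, swings in towards +x, then rises into the notch.
- bar_grip (a point): Cranked steel pry bar, 256 mm long, 0.3 kg, red handle with black bands, 24 wide, 22 high, 94 mm long. Point: on the handle's axis near its middle. Bar axes: y along the handle towards the toe, x across, z up. From this point: handle y -50 to +44; shank y +44 to +103, 12 wide, 10 thick, centred on z 0, goes under the hook at y +62; then the crank down to the toe.
- bar_toe (a point): Tip of the bar's flat toe, top edge, mid-width: y +206, z -30 mm from bar_grip. The toe is parallel to the handle, 24 mm wide, 8 thick (5 at the last 16 mm, top flush), y +138 to +206; its underside (z -38) bears on the fulcrum pin at y +158. Bar axes.
- bar: The bar as a whole; origin under its middle as it lies, axes level as it lies, y towards the toe. Lying on the worktop (on heel and handle end) its toe points up by 0.143 rad. To enter the gap the toe points down about 0.29; parked under the hook it points up about 0.165, pressed clear below the lip about 0.22 to 0.25.
- shim_post (a point): Shim: aluminium plate 50 (x) x 50 (y) x 6 mm with a tail 24 mm wide behind it, 96 mm long in all, 0.14 kg; on the tail a yellow grip post 20 (x) x 14 (y) mm, rising to 42 mm above the underside. Point: on the post's axis, 28 mm above the shim's underside. y towards the leading edge, 84 mm ahead, which goes under the foot first.
- shim_stop (a point): The shim's stop ridge across the plate, 12 mm high. Point: middle of its front face at the plate's top, 40 mm ahead (+y) of the post; the plate reaches 44 mm beyond. When the ridge touches the foot, its stud is 18 mm (10 to 26) ahead of this point. Axes of the shim.
- shim: The shim plate as a whole; origin at the centre of its underside, y towards the leading edge.
- bottle_blue: White reagent bottle with a blue cap, 52 mm wide, 110 mm high, left of the plinth; origin under its centre; leave alone
- bottle_orange: Small bottle with an orange cap, 34 mm wide, 62 mm high; origin under its centre; leave alone
- bottle_red: Small bottle with a red cap, 34 mm wide, 62 mm high; origin under its centre; leave alone
- timer: Small white bench timer, 64 x 66 x 19 mm, on the right; origin under its centre; leave alone
- strip_vial: White vial with a teal lid, 37 mm wide, 66 mm high, on the right; origin under its centre; leave alone

How it is judged:
By the outcome, as a careful person would: the job done as asked, in the order asked, and still so for the second after the job is handed in, with the robot touching nothing.
It also fails if it takes over 72 s, if anything falls off the work surface, if the arm or the gripper's body presses on something with over 40 N, if the wrist force passes 120 N, or if a joint passes its speed limit or range.

## Working session

There is one attempt and no reset: what is moved stays moved. The work goes in short steps, each a Python script; the robot and the scene stay as the last script left them, time stands still between calls to the robot, and variables do not carry over. Pictures are saved under pics/ and viewed, at most 10 in all, crops included, and the job is handed in when it is done.

```bash
mkdir -p pics; ls
cat > a.py <<'E'
from workcell import env
import cv2, numpy as np
s=env.read_state(); print(s)
T=['plinth_mid','plinth_edge','low_foot','left_feet','plinth','stand','fulcrum','hook','bar_grip','bar_toe','bar','shim_post','shim_stop','shim','bottle_blue','timer','strip_vial','bottle_orange','bottle_red']
ims=[]
for n in ['scene','side','wrist']:
    f=env.grab_frame(n); ims.append(f['image']); cv2.imwrite(f'pics/{n}0.png',f['image'])
    print(n,{k:np.round(v,4) if k not in('image','shot') else 0 for k,v in f.items()})
    for t in T:
        r=env.search_frame(f,t)
        print(t,[(np.round(d['xyz'],4).tolist(),round(d['score'],2)) for d in r[:2]])
print(env.read_state()['clock'])
E
python3 a.py
```

```text
pics
{'clock': 0.0, 'joint_positions': array([-5.54845448e+01,  2.20914057e+01,  3.80213458e-01, -3.04493036e-02,
       -6.84112344e+01, -1.48171747e+01]), 'qvel': array([-0.01921281,  0.08367494,  0.00672091,  0.00564697, -0.05435662,
        0.03808388]), 'joint_torque': array([-3.62061955e-04, -3.90667319e+01,  1.87401456e+01,  4.21989262e+00,
        1.09139574e-02, -2.00606896e-04]), 'position': array([ 0.21049462, -0.58784634,  0.221452  ]), 'tool_rot': array([ 1.79874407e+02, -3.96098377e-03, -1.60312949e+02]), 'force': array([0.01876067, 0.04544254, 0.32561011]), 'wrist_torque': array([-0.02050566,  0.00904122,  0.00869807]), 'finger_force': 0.0, 'opening': 0.9983108514193598}
scene {'image': 0, 'fx': np.float64(444.9408), 'fy': np.float64(444.9408), 'cx': np.float64(329.3773), 'cy': np.float64(196.8918), 'position': array([-0.485 ,  0.653 ,  1.1767]), 'orientation': array([  46.6359,    1.1771, -121.8912]), 'shot': 0}
plinth_mid [([0.4805, 0.2994, 0.1163], 0.85), ([0.5282, -0.1887, 0.0228], 0.71)]
plinth_edge [([0.4756, 0.3008, 0.1144], 0.87)]
low_foot [([0.4783, 0.3025, 0.
[... 2294 characters left out ...]
580e+01,  1.180000e-02,  1.096733e+02]), 'shot': 0}
plinth_mid [([0.4391, 0.2299, 0.0707], 0.81)]
plinth_edge [([0.4359, 0.2242, 0.0712], 0.65), ([0.4022, 0.4614, 0.0656], 0.16)]
low_foot [([0.4375, 0.2235, 0.0725], 0.79)]
left_feet [([0.4388, 0.2305, 0.0705], 0.89)]
plinth [([0.4392, 0.2253, 0.0756], 0.83)]
stand []
fulcrum []
hook []
bar_grip []
bar_toe []
bar [([0.4361, 0.2266, 0.0743], 0.52)]
shim_post []
shim_stop []
shim []
bottle_blue [([0.4025, 0.4615, 0.0645], 0.91)]
timer [([0.402, -0.4622, 0.0184], 0.56)]
strip_vial []
bottle_orange [([0.3989, 0.4603, 0.0656], 0.53), ([0.4511, 0.5228, 0.0446], 0.4)]
bottle_red [([0.4384, 0.2277, 0.0754], 0.64), ([0.3908, 0.542, 0.0387], 0.39)]
3.0
```

View pics/scene0.png

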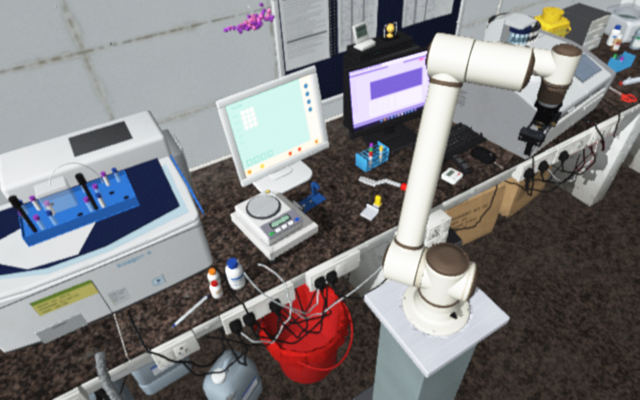

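View pics/side0.png

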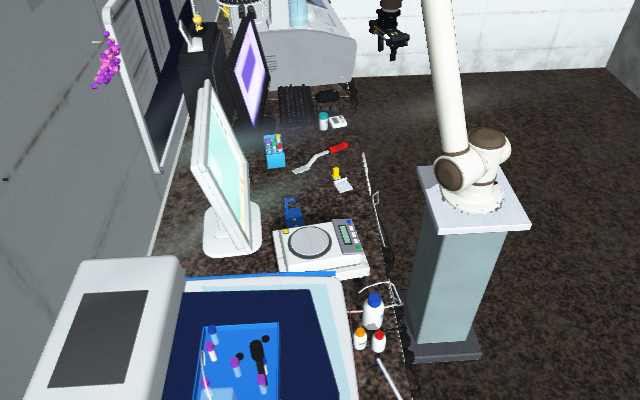

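```bash
cat > h.py <<'E'
from workcell import env
import cv2, numpy as np
from scipy.spatial.transform import Rotation as R
def E(o): return R.from_euler('xyz',o,degrees=True)
def cam(f): return {k:(v if k in('name',) else np.asarray(v).tolist()) for k,v in f.items() if k!='image'}
def proj(f,P,wrist=True):
    p=E(f['orientation']).inv().apply(np.atleast_2d(P)-np.array(f['position'])); p=p*[1,-1,-1]
    if wrist:
        r=np.hypot(p[:,0],p[:,1]); th=np.arctan2(r,p[:,2]); q=p[:,:2]/r[:,None]*th[:,None]
    else: q=p[:,:2]/p[:,2:]
    return q*[f['fx'],f['fy']]+[f['cx'],f['cy']]
def ray(f,uv):
    q=(np.atleast_2d(uv)-[f['cx'],f['cy']])/[f['fx'],f['fy']]; th=np.linalg.norm(q,axis=1)
    d=np.c_[q*(np.sin(th)/th)[:,None],np.cos(th)]*[1,-1,-1]
    return np.array(f['position']),E(f['orientation']).apply(d)
def onz(f,uv,z):
    o,d=ray(f,uv); return o+d*((z-o[2])/d[:,2])[:,None]
def tri(fs,uvs):
    A=np.zeros((3,3));b=np.zeros(3)
    for f,uv in zip(fs,uvs):
        o,d=ray(f,uv); M=np.eye(3)-np.outer(d[0],d[0]); A+=M;b+=M@o
    return np.linalg.solve(A,b)
def st(l=''):
    s=env.read_state(); print(l,'t%.2f'%s['clock'],'p',np.round(s['position'],4),'o',np.round(s['tool_rot'],2),'F',np.round(s['force'],1),'M',np.round(s['wrist_torque'],2),'op %.3f ff %.1f'%(s['opening'],s['finger_force'])); return s
def shot(name,k='wrist'):
    import json
    f=env.grab_frame(k); cv2.imwrite(f'pics/{name}.png',f['image']); json.dump(cam(f),open(f'pics/{name}.json','w')); return f
def load(name):
    import json; return json.load(open(f'pics/{name}.json'))
E
cat > b.py <<'E'
from h import *
for i,y in enumerate([-0.2,-0.08,0.05,0.15]):
    if i==0: env.goto([0.43,y,0.28],[180,0,180])
    else: env.move_straight([0.43,y,0.28],rate=0.25)
    env.dwell(0.15); f=shot(f'v{i}')
    st()
    for t in ['bar','shim','stand','plinth']:
        print(t,[(np.round(d['xyz'],4).tolist(),round(d['score'],2)) for d in env.search_frame(f,t)[:1]])
a=[cv2.imread(f'pics/v{i}.png') for i in range(4)]
cv2.imwrite('pics/m1.png',np.vstack([cv2.resize(x[60:360,60:580],None,fx=1.0,fy=1.0) for x in a[:2]]))
E
python3 b.py
```

```text
t4.85 p [ 0.4299 -0.2006  0.2798] o [ 1.8000e+02 -3.0000e-02  1.7993e+02] F [-0.3  0.4  0.2] M [-0.03 -0.02  0.06] op 1.008 ff 0.0
bar [([0.4704, -0.2285, 0.0271], 0.86)]
shim [([0.4696, -0.2299, 0.0269], 0.72)]
stand [([0.5707, 0.1168, 0.0039], 0.71)]
plinth [([0.4853, 0.2277, 0.1027], 0.89)]
 t5.88 p [ 0.43   -0.0809  0.2799] o [-1.7999e+02 -2.0000e-02  1.7990e+02] F [ 0.6 -0.4 -0.8] M [-0.04 -0.11  0.04] op 1.003 ff 0.0
bar [([0.4766, -0.2246, 0.0263], 0.75)]
shim [([0.4346, -0.0684, 0.0067], 0.76)]
stand [([0.5843, 0.1239, 0.0064], 0.89)]
plinth [([0.4661, 0.2325, 0.0999], 0.94)]
 t6.95 p [0.43   0.0489 0.28  ] o [-1.7999e+02 -1.0000e-02  1.7989e+02] F [ 0.2 -0.4 -0.5] M [-0.02 -0.04  0.01] op 1.000 ff 0.0
bar [([0.4809, -0.2231, 0.0267], 0.58)]
shim [([0.4377, -0.07, 0.0088], 0.8)]
stand [([0.5964, 0.102, 0.0028], 0.97)]
plinth [([0.4577, 0.2358, 0.1045], 0.58)]
 t7.90 p [0.4299 0.1492 0.2801] o [180.     0.   179.93] F [-0.7 -0.3  0. ] M [-0.02 -0.01 -0.02] op 1.001 ff 0.0
bar [([0.4696, -0.23, 0.0274], 0.89)]
shim [([0.4375, -0.0663, 0.007], 0.79)]
stand [([0.5925, 0.1045, 0.0036], 0.94)]
plinth [([0.4656, 0.2518, 0.121], 0.64)]
```

View pics/m1.png

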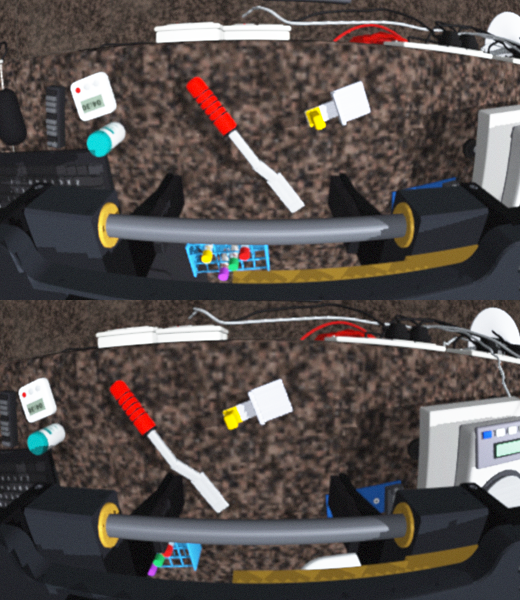

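View pics/v3.png

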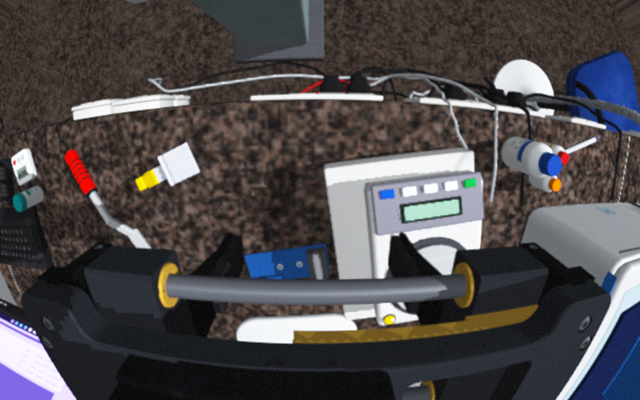

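```bash
cat > c.py <<'E'
from h import *
env.goto([0.52,0.20,0.27],[180,0,-90]); env.dwell(0.15); shot('w0'); st()
env.move_straight([0.52,0.12,0.27],rate=0.25); env.dwell(0.15); shot('w1'); st()
for n in ['w0','w1']:
    print(n, np.round(proj(load(n),[[0.6,0.1,0.03],[.6,.18,.06],[.6,.03,.06],[.38,.2,.035],[.6,.2,.035]]),0).tolist())
def blob(n,lo,hi):
    im=cv2.imread(f'pics/{n}.png'); h=cv2.cvtColor(im,cv2.COLOR_BGR2HSV); m=cv2.inRange(h,lo,hi); m[:100]=0
    m[270:]=0
    c,l,s,ce=cv2.connectedComponentsWithStats(m); i=1+np.argmax(s[1:,4]); 
    pts=np.argwhere(l==i)[:,::-1].astype(np.float32)
    return cv2.minAreaRect(pts),s[i]
for n in ['v0','v1','v2']:
    print(n,'red',blob(n,(0,180,90),(6,255,255)),'yel',blob(n,(22,150,100),(33,255,255)))
a=[cv2.imread(f'pics/w{i}.png') for i in range(2)]
cv2.imwrite('pics/m2.png',np.vstack([x[0:300,0:640] for x in a]))
E
python3 c.py
```

```text
t9.72 p [0.5199 0.1999 0.2702] o [-1.7999e+02  1.0000e-02 -9.0010e+01] F [ 0.1 -0.8  0. ] M [-0.03  0.13 -0.03] op 1.000 ff 0.0
 t10.39 p [0.52   0.1207 0.2699] o [180.     0.   -89.95] F [0.  0.4 0.1] M [0.01 0.1  0.  ] op 1.003 ff 0.0
w0 [[254.0, 92.0], [251.0, 156.0], [249.0, 36.0], [418.0, 169.0], [255.0, 168.0]]
w1 [[256.0, 152.0], [254.0, 216.0], [249.0, 99.0], [413.0, 223.0], [259.0, 223.0]]
v0 red (((270.405029296875, 164.8373565673828), (65.09061431884766, 18.784225463867188), 52.594642639160156), array([ 246,  137,   51,   58, 1124], dtype=int32)) yel (((375.6712341308594, 179.1233367919922), (22.940065383911133, 15.449432373046875), 69.44395446777344), array([366, 167,  20,  24, 302], dtype=int32))
v1 red (((191.0446319580078, 166.02333068847656), (59.359737396240234, 18.06013298034668), 54.1623420715332), array([169, 140,  47,  55, 989], dtype=int32)) yel (((291.6810302734375, 177.92242431640625), (21.402952194213867, 16.544612884521484), 66.80140686035156), array([282, 166,  21,  24, 314], dtype=int32))
v2 red (((121.09205627441406, 168.97653198242188), (52.81399154663086, 16.523149490356445), 57.2647705078125), array([104, 145,  38,  50, 788], dtype=int32)) yel (((203.40003967285156, 178.80001831054688), (17.88854217529297, 19.677396774291992), 63.43495178222656), array([193, 167,  24,  24, 333], dtype=int32))
```

View pics/m2.png

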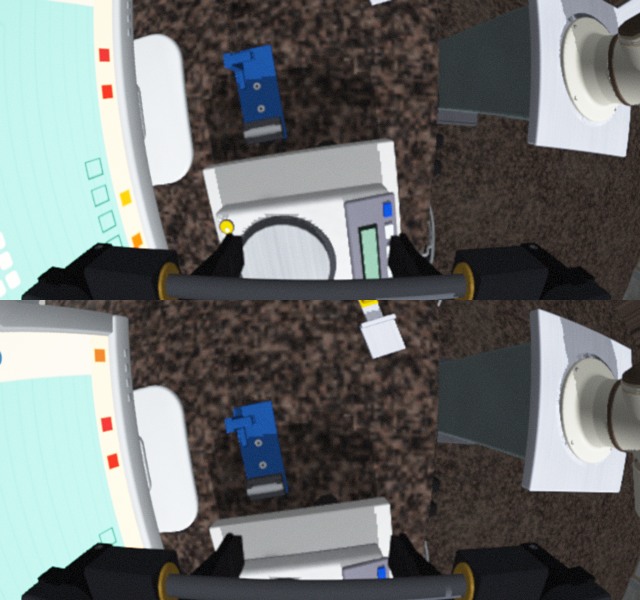

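```bash
cat > d.py <<'E'
import cv2,numpy as np
def c(n,x0,y0,w,h,s): return cv2.resize(cv2.imread(f'pics/{n}.png')[y0:y0+h,x0:x0+w],(int(w*s),int(h*s)),interpolation=cv2.INTER_CUBIC)
o=np.zeros((600,800,3),np.uint8)
a=c('w0',195,35,215,145,2.5); o[:a.shape[0],:a.shape[1]]=a
b=c('w1',205,90,104,145,2.5); o[:b.shape[0],540:540+b.shape[1]]=b
a=c('v0',240,130,200,145,1.6); o[365:365+a.shape[0],:a.shape[1]]=a
a=c('v1',165,130,200,145,1.6); o[365:365+a.shape[0],325:325+a.shape[1]]=a
cv2.imwrite('pics/m3.png',o)
E
python3 d.py
```

```text
(no output)
```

View pics/m3.png

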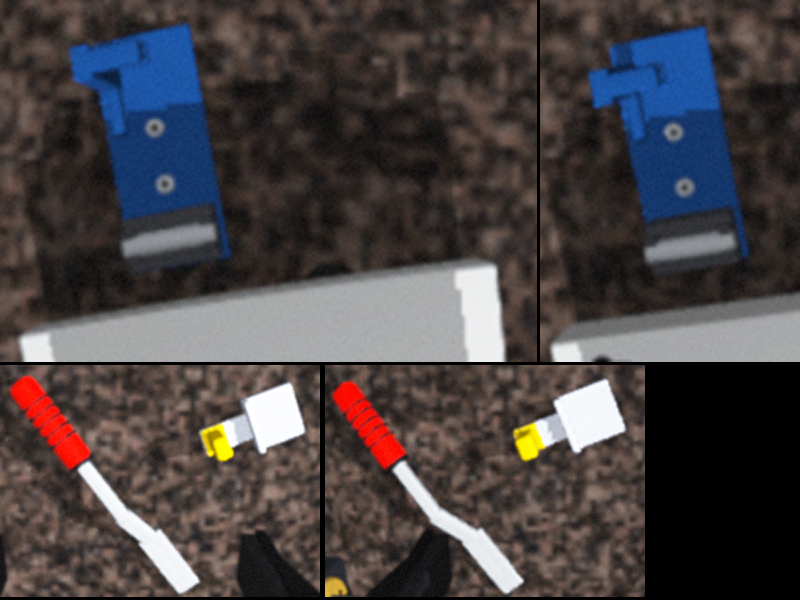

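```bash
cat > e.py <<'E'
from h import *
from scipy.optimize import least_squares
F={n:load(n) for n in ['w0','w1','v0','v1']}
def px(n,u,v):
    ox,oy,cx,cy,s={'w0':(195,35,0,0,2.5),'w1':(205,90,540,0,2.5),'v0':(240,130,0,365,1.6),'v1':(165,130,325,365,1.6)}[n]
    return [ox+(u-cx+.5)/s-.5, oy+(v-cy+.5)/s-.5]
def fit(obs,x0,pitch=0):
    # obs: (view,u,v,local mm); params x,y,z,yaw ; local -> Rz(yaw)Rx(pitch)
    def T(p): 
        r=R.from_euler('xyz',[pitch,0,p[3]]); return lambda L: r.apply(np.array(L)/1000)+p[:3]
    def res(p): return np.concatenate([proj(F[n],T(p)(L))[0]-px(n,u,v) for n,u,v,L in obs])
    r=least_squares(res,x0,loss='soft_l1',f_scale=1.0); print(np.round(r.x,4),'yaw',round(np.degrees(r.x[3]),2)); print(np.round(res(r.x).reshape(-1,2),1).tolist()); return r.x
print('stand');fit([('w0',190,25,[-28,-117,5]),('w0',228,257,[-28,17,5]),('w1',706,27,[-28,-117,5]),('w1',746,257,[-28,17,5]),('w1',611,46,[28,-117,5]),('w0',169,239,[0,0,31]),('w1',690.5,249,[0,0,31])],[.6,.15,0,.16])
print('shim');fit([('v0',292,382,[-25,84,6]),('v0',305,435,[25,84,6]),('v0',243,401,[-25,34,6]),('v1',606,379,[-25,84,6]),('v1',625,427,[25,84,6]),('v1',555,400,[-25,34,6])],[.45,-.1,0,-1.5])
print('bar');fit([('v0',23,381,[0,-50,11]),('v1',343,387,[0,-50,11]),('v0',84,465,[0,44,5]),('v1',400,464,[0,44,5]),('v0',188,585.5,[0,206,-30]),('v1',510,586.5,[0,206,-30])],[.45,-.23,0.03,-.8],.143)
for n in ['w0','w1']:
    g=cv2.cvtColor(cv2.imread(f'pics/{n}.png'),cv2.COLOR_BGR2GRAY)
    for c in [220,260,300,340,380]:
        r0=int(round(proj(F[n],[0.5,0.2,0.05])[0,1]))
        print(n,c,[int(v) for v in g[130+(n=='w1')*55:180+(n=='w1')*55,c]])
E
python3 e.py
```

```text
stand
[ 0.5909  0.1518 -0.0038  0.1546] yaw 8.86
[[0.1, -0.0], [0.6, 0.3], [0.2, -0.1], [0.7, -0.4], [-0.3, -0.0], [-0.6, 0.8], [-0.8, -0.5]]
shim
[ 0.4501 -0.1149  0.0019  0.3725] yaw 21.34
[[-0.4, 0.4], [0.5, -1.6], [-0.7, -0.1], [0.5, 0.1], [0.7, 2.2], [-0.6, -0.4]]
bar
[ 0.4369 -0.2599  0.0076 -0.9312] yaw -53.35
[[-1.7, -0.2], [-0.1, -0.6], [0.2, -0.3], [0.9, 0.6], [-1.3, 0.5], [2.1, -0.0]]
w0 220 [37, 43, 45, 51, 45, 47, 44, 39, 37, 32, 33, 28, 33, 32, 33, 31, 32, 29, 29, 31, 25, 26, 31, 30, 30, 26, 25, 26, 24, 27, 33, 40, 53, 85, 111, 123, 140, 162, 163, 170, 167, 164, 168, 168, 170, 166, 166, 167, 166, 169]
w0 260 [148, 146, 144, 133, 116, 89, 64, 51, 49, 48, 52, 46, 35, 26, 30, 25, 25, 31, 28, 28, 27, 28, 31, 22, 19, 38, 75, 104, 125, 141, 162, 168, 169, 167, 169, 168, 168, 170, 168, 165, 169, 166, 168, 168, 170, 168, 170, 169, 169, 170]
w0 300 [43, 40, 32, 32, 34, 35, 41, 41, 42, 43, 40, 41, 42, 41, 38, 39, 37, 37, 34, 51, 95, 111, 129, 147, 160, 167, 168, 170, 170, 168, 172, 173, 169, 164, 170, 169, 169, 169, 172, 169, 168, 170, 171, 173, 170, 172, 169, 172, 169, 172]
w0 3
[... 962 characters left out ...]
5, 39, 38, 41, 43, 43, 44, 40, 36, 40, 40, 37, 42, 44, 38, 37, 31, 32, 31, 40, 47, 79, 106, 108, 110, 108, 112, 114, 133, 156, 165, 167, 168, 165, 168, 169, 169, 167, 170, 169, 168, 170, 167, 171, 171, 170, 167, 170]
w1 340 [31, 39, 35, 38, 36, 38, 33, 35, 37, 35, 34, 47, 47, 50, 46, 41, 42, 64, 86, 107, 112, 111, 107, 111, 129, 148, 164, 168, 173, 169, 169, 168, 172, 170, 166, 168, 170, 166, 170, 169, 167, 170, 169, 169, 170, 168, 168, 170, 173, 171]
w1 380 [41, 36, 38, 39, 46, 52, 56, 56, 55, 47, 44, 57, 85, 103, 110, 114, 114, 115, 124, 149, 188, 229, 236, 234, 237, 237, 237, 236, 237, 238, 237, 237, 237, 237, 237, 238, 238, 236, 237, 238, 238, 238, 238, 239, 238, 239, 239, 239, 240, 239]
```

```bash
sed -i '/^print(.stand/,$d' e.py; sed -i 's/return r.x$/return r.x/; s/def res(p): return/def res(p):\n        p=np.array([p[0],p[1],x0[2] if FZ else p[2],p[3]]); return/' e.py; sed -i 's/^def fit/FZ=True\ndef fit/' e.py
cat > e2.py <<'E'
from e import *
print('stand');fit([('w0',190,25,[-28,-117,5]),('w0',228,257,[-28,17,5]),('w1',706,27,[-28,-117,5]),('w1',746,257,[-28,17,5]),('w1',611,46,[28,-117,5]),('w0',169,239,[0,0,31]),('w1',690.5,249,[0,0,31])],[.6,.15,0,.16])
print('shim');fit([('v0',292,382,[-25,84,6]),('v0',243,401,[-25,34,6]),('v1',606,379,[-25,84,6]),('v1',555,400,[-25,34,6])],[.45,-.1,0,.37])
print('bar');fit([('v0',23,381,[0,-50,11]),('v1',343,387,[0,-50,11]),('v0',84,465,[0,44,5]),('v1',400,464,[0,44,5]),('v0',188,585.5,[0,206,-30]),('v1',510,586.5,[0,206,-30])],[.45,-.23,0.018,-.8],.143)
for n,lo,hi in [('w0',[162.5,155.8,149.4,143.3,138.2],[166,159,152.6,147,141.5]),('w1',[218.7,213.4,207.8,202.3,196.6],[225.7,220.6,215.6,209.8,204])]:
    C=[220,260,300,340,380]
    for z,rows in [(.0353,lo),(.0693,hi)]:
        P=onz(F[n],np.c_[C,rows],z); k=np.polyfit(P[:,0],P[:,1],1); print(n,z,'y at x.5: %.4f yaw %.2f'%(np.polyval(k,.5),np.degrees(np.arctan(k[0]))),np.round(P[:,1]-np.polyval(k,P[:,0]),4))
for n,u,v in [('w0',497,262),('w0',22,337),('w1',552,345)]:
    print(n,onz(F[n],[px(n,u,v)],.0353),onz(F[n],[px(n,u,v)],.0693))
E
python3 e2.py
```

```text
stand
[0.5903 0.1515 0.01   0.1547] yaw 8.87
[[0.1, -0.8], [0.8, 0.4], [0.2, -0.4], [0.9, 0.2], [-0.6, -0.2], [-0.6, 0.8], [-0.8, 0.1]]
shim
[ 0.4513 -0.1132 -0.      0.3932] yaw 22.53
[[-0.5, 0.1], [-0.4, 0.2], [0.8, -0.2], [0.1, -0.1]]
bar
[ 0.4338 -0.2577  0.018  -0.9381] yaw -53.75
[[-1.5, -1.7], [-1.7, -1.9], [1.0, -0.1], [-0.2, 0.7], [0.2, 2.6], [2.0, 2.1]]
w0 0.0353 y at x.5: 0.1697 yaw 8.45 [-0.0002  0.0002  0.0002 -0.0002 -0.    ]
w0 0.0693 y at x.5: 0.1689 yaw 8.47 [ 0.     -0.0001 -0.0001  0.0002 -0.0001]
w1 0.0353 y at x.5: 0.1705 yaw 8.40 [-0.0001  0.0001 -0.0001  0.     -0.    ]
w1 0.0693 y at x.5: 0.1687 yaw 8.35 [-0.0001 -0.0001  0.0004 -0.     -0.0002]
w0 [[0.41763738 0.16137151 0.0353    ]] [[0.42633422 0.1574672  0.0693    ]]
w0 [[0.67382634 0.20075269 0.0353    ]] [[0.66063643 0.19348396 0.0693    ]]
w1 [[0.67435719 0.20783071 0.0353    ]] [[0.66114098 0.19317069 0.0693    ]]
```

```bash
cat > sil.py <<'E'
from h import *
from scipy.optimize import minimize
def box(x0,x1,y0,y1,z0,z1): return np.array([[x,y,z] for x in(x0,x1) for y in(y0,y1) for z in(z0,z1)])/1000
bar=[box(-12,12,-50,44,-11,11),box(-6,6,44,103,-5,5),np.r_[box(-6,6,102,103,-5,5),box(-12,12,138,139,-38,-30)],box(-12,12,138,190,-38,-30),box(-12,12,190,206,-35,-30)]
shim=[box(-25,25,34,84,0,6),box(-12,12,-12,34,0,6),box(-10,10,-7,7,6,42),box(-25,25,36,40,6,12)]
S=4
def render(f,parts,T):
    m=np.zeros((400*S,640*S),np.uint8)
    for P in parts:
        q=(proj(f,T(P))*S+S/2).astype(np.int32); cv2.fillConvexPoly(m,cv2.convexHull(q.reshape(-1,1,2)),255)
    return cv2.resize(m,(640,400),interpolation=cv2.INTER_AREA)/255.
def sil(views,parts,x0,z,pitch):
    F=[load(n) for n in views]; M=[]
    TT=lambda p:(lambda L:R.from_euler('xyz',[pitch,0,p[2]]).apply(L)+[p[0],p[1],z])
    for n,f in zip(views,F):
        im=cv2.imread(f'pics/{n}.png'); h=cv2.cvtColor(im,cv2.COLOR_BGR2HSV)
        m=(((h[...,1]>140)&(h[...,2]>100))|(h[...,2]>115)).astype(np.uint8)
        roi=cv2.dilate((render(f,parts,TT(x0))>0).astype(np.uint8),np.ones((25,25)))
        m=m*roi; c,l,s,_=cv2.connectedComponentsWithStats(m); m=(l==1+np.argmax(s[1:,4])); M.append(cv2.morphologyEx(m.astype(np.uint8),cv2.MORPH_CLOSE,np.ones((5,5))).astype(float))
    def cost(d):
        p=np.array(x0)+np.array(d)/[100,100,10]
        return sum(np.abs(render(f,parts,TT(p))-m).sum()/m.sum() for f,m in zip(F,M))
    r=minimize(cost,[0,0,0],method='Nelder-Mead',options=dict(initial_simplex=[[0,0,0],[.8,0,0],[0,.8,0],[0,0,.5]],xatol=.01,fatol=1e-4))
    p=np.array(x0)+r.x/[100,100,10]; print(views,np.round(p,4),'deg %.2f'%np.degrees(p[2]),'cost %.3f'%(r.fun/len(views))); return p
if __name__=='__main__':
    for v in (['v0'],['v1'],['v0','v1']):
        sil(v,bar,[.435,-.259,-.935],.018,.143)
    for v in (['v0'],['v1'],['v0','v1','v2']):
        sil(v,shim,[.451,-.113,.38],0,0)
    w0,w1=load('w0'),load('w1')
    print(tri([w0,w1],[[107,91],[113,160]]),tri([w0,w1],[[104,55],[107,125]]),onz(w0,[[192,110]],0.01))
E
python3 sil.py
```

```text
['v0'] [ 0.4351 -0.2617 -0.9117] deg -52.24 cost 0.232
['v1'] [ 0.4374 -0.2619 -0.907 ] deg -51.97 cost 0.980
['v0', 'v1'] [ 0.4362 -0.2612 -0.9129] deg -52.31 cost 0.615
['v0'] [ 0.451  -0.1141  0.3855] deg 22.09 cost 0.167
['v1'] [ 0.4503 -0.115   0.3718] deg 21.30 cost 0.105
['v0', 'v1', 'v2'] [ 0.4505 -0.1148  0.3778] deg 21.65 cost 0.131
[0.75109527 0.08551224 0.13496549] [0.75009763 0.0446775  0.14093685] [[0.69561111 0.11854945 0.01      ]]
```

Run:
```python
from h import *
w0,w1=load('w0'),load('w1')
for z in (.1,.13,.16,.25): print(z,np.round(onz(w1,[[130,3],[130,18],[130,60],[145,140]],z)[:,:2],3).tolist(),np.round(onz(w0,[[125,3],[125,50],[140,120]],z)[:,:2],3).tolist())
im=cv2.imread('pics/w1.png'); cv2.imwrite('pics/m4.png',np.hstack([im[0:200,60:240],cv2.imread('pics/w0.png')[0:200,60:240]]).repeat(2,0).repeat(2,1))
```

```text
0.1 [[0.744, -0.105], [0.743, -0.085], [0.741, -0.03], [0.724, 0.069]] [[0.752, -0.028], [0.749, 0.035], [0.729, 0.124]]
0.13 [[0.724, -0.092], [0.723, -0.074], [0.721, -0.024], [0.706, 0.066]] [[0.731, -0.015], [0.728, 0.042], [0.71, 0.123]]
0.16 [[0.704, -0.08], [0.703, -0.063], [0.701, -0.018], [0.687, 0.063]] [[0.71, -0.002], [0.707, 0.049], [0.691, 0.122]]
0.25 [[0.643, -0.041], [0.642, -0.03], [0.641, -0.0], [0.632, 0.054]] [[0.647, 0.037], [0.645, 0.071], [0.635, 0.12]]
```

View pics/m4.png

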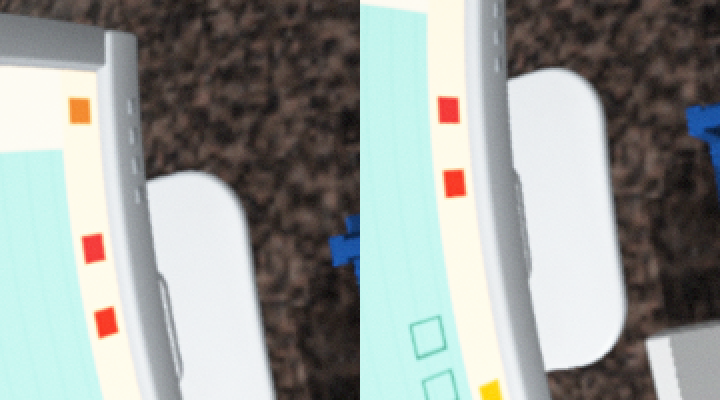

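```bash
cat > g.py <<'E'
from h import *
SY=8.87; PC=np.array([0.5903,0.1515,0.025]); D=0.013
def barpose(grip,yaw,a,d=D):
    "TCP pose for bar_grip point, bar yaw deg, pitch rad (toe up +)"
    b=R.from_euler('xyz',[a,0,np.radians(yaw)]); g=np.array(grip)-d*b.apply([0,0,1])
    return g,[180,np.degrees(a),yaw-90]
def stand(x,y): 
    c,s=np.cos(np.radians(SY)),np.sin(np.radians(SY)); return np.array([c*x-s*y,s*x+c*y,0])/1000
def onpin(xp,delta,a,c=158.,dz=0.,d=D,dy=0.):
    "bar bearing on pin at stand x=xp mm, bar y=c; delta deg yaw off stand; dz mm above pin"
    yaw=SY+delta; b=R.from_euler('xyz',[a,0,np.radians(yaw)])
    C=PC+stand(xp,dy)+.006*b.apply([0,0,1])
    return barpose(C-b.apply([0,c/1000,-.038])+[0,0,dz/1000],yaw,a,d)
E
cat > s1.py <<'E'
from g import *
B=np.array([.436,-.2612,.018]); Y=-52.1
p,o=barpose(B+[0,0,.07],Y,.143); env.goto(p,o)
p,o=barpose(B,Y,.143); env.move_straight(p,o,rate=.12,force_limit=8); st('down')
env.gripper_to(0.15,40); st('grip')
env.move_straight(p+[0,0,.12],rate=.2); st('lift')
env.dwell(.1); shot('g0')
for args in [(-3.8,-10.7,-.29,128,40),(-3.8,-10.7,-.29,158,0),(-3.8,-10.7,.24),(4,-1.5,.165)]:
    q=onpin(*args); print(args,np.round(q[0],4),q[1],env.inverse_kinematics(*q))
E
python3 s1.py
```

```text
down t12.73 p [ 0.4381 -0.2601  0.0056] o [-179.94    8.22 -142.05] F [0.  0.8 0.1] M [-0.12  0.26 -0.02] op 0.998 ff 0.0
grip t13.78 p [ 0.4374 -0.2601  0.0051] o [ 180.      8.19 -142.1 ] F [0.6 0.1 0.2] M [-0.2   0.28 -0.01] op 0.272 ff 40.0
lift t14.53 p [ 0.4361 -0.2594  0.1237] o [ 179.82    8.12 -142.16] F [-0.8 -0.2 -3.7] M [-0.35  0.56 -0.03] op 0.271 ff 40.0
(-3.8, -10.7, -0.29, 128, 40) [0.5829 0.0372 0.1313] [180, np.float64(-16.615776058793873), -91.83] [ 26.7753494   24.6282507  -17.78116366  17.42553455 -56.96315306
 -39.35445047]
(-3.8, -10.7, -0.29, 158, 0) [0.582  0.0084 0.0999] [180, np.float64(-16.615776058793873), -91.83] [ 24.08628037  26.09277817 -21.18683826  19.11968551 -51.74162112
 -39.0047283 ]
(-3.8, -10.7, 0.24) [ 0.5814 -0.0098  0.0176] [180, np.float64(13.750987083139757), -91.83] [  6.8437483   31.39732768 -11.97866477 -19.02674564 -46.1196578
   4.51777354]
(4, -1.5, 0.165) [ 0.6149 -0.0075  0.0296] [180, np.float64(9.453803619658583), -82.63] [  9.20031281  33.03471513  -7.86423949 -12.47310737 -49.47346553
   6.3240191 ]
```

View pics/g0.png

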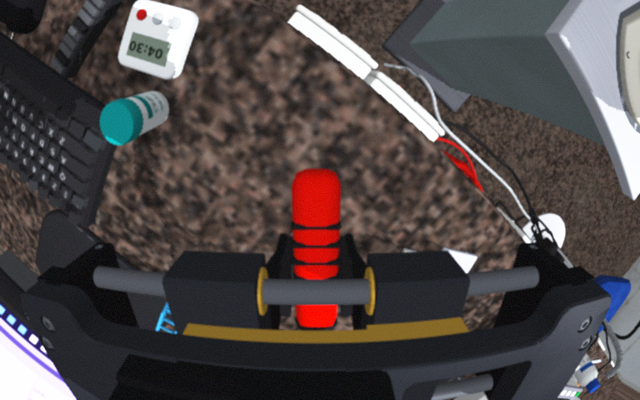

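Run:
```python
from g import *
f=load('g0'); p=np.array([.4361,-.2594,.1237]); b=R.from_euler('xyz',[np.radians(8.12),0,np.radians(-142.16+90)])
g=p+D*b.apply([0,0,1])
for L in ([0,-50,11],[0,-50,0],[0,-50,-11],[12,-50,0],[-12,-50,0],[0,-3,11],[0,44,11],[0,-47,0],[0,-53,0]): print(L,np.round(proj(f,g+b.apply(np.array(L)/1000)),1))
im=cv2.imread('pics/g0.png');h=cv2.cvtColor(im,cv2.COLOR_BGR2HSV);m=cv2.inRange(h,(0,180,70),(6,255,255))[150:260,280:355]
for r in range(10,110,8): 
    c=np.where(m[r])[0]; print(150+r, (c.min()+280,c.max()+280) if len(c) else None)
print(150+np.where(m.any(1))[0].min())
```

```text
[0, -50, 11] [[316.4 178. ]]
[0, -50, 0] [[316.3 172.7]]
[0, -50, -11] [[316.2 168.1]]
[12, -50, 0] [[292.1 172.8]]
[-12, -50, 0] [[340.5 172.7]]
[0, -3, 11] [[316.4 267.2]]
[0, 44, 11] [[316.3 334.2]]
[0, -47, 0] [[316.3 178.6]]
[0, -53, 0] [[316.3 166.8]]
160 None
168 None
176 (np.int64(295), np.int64(336))
184 (np.int64(292), np.int64(340))
192 (np.int64(292), np.int64(340))
200 (np.int64(292), np.int64(339))
208 (np.int64(293), np.int64(339))
216 (np.int64(292), np.int64(339))
224 (np.int64(298), np.int64(334))
232 (np.int64(293), np.int64(338))
240 (np.int64(294), np.int64(337))
248 (np.int64(294), np.int64(338))
256 (np.int64(294), np.int64(338))
169
```

```bash
cat > s2.py <<'E'
from g import *
env.gripper_to(0.15,60)
p,o=onpin(-3.8,-10.7,-.29,188,45); print(np.round(p,3)); env.goto(p,o); st('pre')
q,_=onpin(-3.8,-10.7,-.29,188,8); env.move_straight(q,o,rate=.1,force_limit=6); st('8mm')
q,_=onpin(-3.8,-10.7,-.29,188,-5); print(env.move_straight(q,o,rate=.015,force_limit=3)); s=st('touch')
q0,_=onpin(-3.8,-10.7,-.29,188,0); print('dz mm',(s['position']-q0)*1000)
shot('s2','side')
E
python3 s2.py
```

```text
[ 0.581 -0.02   0.153]
pre t16.00 p [ 0.5804 -0.021   0.1532] o [179.94 -16.6  -91.91] F [-0.2 -1.  -2.7] M [0.7  0.09 0.04] op 0.271 ff 60.0
8mm t16.52 p [ 0.5812 -0.0212  0.1167] o [-179.99  -16.63  -91.9 ] F [ 0.7  0.4 -2.6] M [ 0.75 -0.03  0.08] op 0.270 ff 60.0
True
touch t17.22 p [ 0.581  -0.0203  0.1052] o [179.99 -16.6  -91.84] F [ 0.4 -0.2  1.7] M [ 0.87 -0.01 -0.  ] op 0.268 ff 60.0
dz mm [-0.09600825 -0.00327558 -3.25264042]
```

```bash
cat > s3.py <<'E'
from g import *
_,o=onpin(-3.8,-10.7,-.29)
P=lambda c,dz: onpin(-3.8,-10.7,-.29,c,dz)[0]
env.move_straight(P(188,3),rate=.05)
env.move_straight(P(176,3),rate=.05,force_limit=5); st()
print(env.move_straight(P(176,-5),rate=.015,force_limit=3)); s=st('touch')
print('dz mm',(s['position']-P(176,0))*1000)
E
python3 s3.py
```

```text
t17.95 p [ 0.5812 -0.0084  0.1076] o [179.79 -16.66 -91.76] F [ 0.6 -0.6 -3.3] M [0.73 0.1  0.01] op 0.265 ff 60.0
True
touch t18.38 p [ 0.5815 -0.0089  0.1021] o [179.86 -16.61 -91.85] F [-0.5 -0.4  0.8] M [ 0.87 -0.09  0.01] op 0.272 ff 60.0
dz mm [ 0.03888269 -0.06225656 -2.90828501]
```

```bash
cat >> g.py <<'E'
AO=.015
def lev(xp,delta,a,c=158.,dz=0.):
    p,o=onpin(xp,delta,a,c,dz); o=[180,np.degrees(a-AO),o[2]]; return p,o
def tipped(delta,a,c=158.,xt=5.25,dz=0.):
    "keep toe tip at stand x = xt"
    return lev(xt-48*np.tan(np.radians(-delta)),delta,a,c,dz)
E
cat > s4.py <<'E'
from g import *
p,o=tipped(-10.7,-.29,176,dz=1.2); env.move_straight(p,o,rate=.05)
p,o=tipped(-10.7,-.29,158,dz=1.0); print(env.move_straight(p,o,rate=.05,force_limit=6)); s=st('in'); print((s['position']-p)*1000)
for a in (-.2,-.1,0.):
    p,o=tipped(-10.7,a,158,dz=0.5 if a<-.05 else 0); r=env.move_straight(p,o,rate=.06,force_limit=25); st('a%.2f %s'%(a,r))
    if r: break
E
python3 s4.py
```

```text
False
in t19.13 p [0.5822 0.0094 0.1005] o [-179.98  -17.42  -91.78] F [-0.3  2.8 -1.3] M [ 1.6   0.06 -0.01] op 0.270 ff 60.0
[ 0.20956356  0.92413084 -0.39220387]
a-0.20 False t19.53 p [0.5817 0.0018 0.0876] o [179.98 -12.4  -91.84] F [-1.7  0.1  0.2] M [0.93 0.3  0.05] op 0.273 ff 60.0
a-0.10 False t19.95 p [ 0.5825 -0.0017  0.0726] o [-179.89   -6.53  -91.73] F [-1.8  6.3  0.8] M [2.12 0.32 0.28] op 0.269 ff 60.0
a0.00 False t20.38 p [ 0.5826 -0.0052  0.0568] o [-179.88   -0.79  -91.71] F [-1.1  7.6  1.8] M [2.36 0.39 0.3 ] op 0.268 ff 60.0
```

```bash
cat > s5.py <<'E'
from g import *
p,o=tipped(-10.7,0.,158); s=env.read_state(); print('err mm',(s['position']-p)*1000)
off=np.zeros(3)
def go(delta,a,rate=.06,tag=''):
    global off
    s=env.read_state(); v=R.from_euler('z',SY+delta,degrees=True).apply([0,1,0]); fy=s['force']@v
    off=off+v*np.clip(fy*.00008,-.0006,.0006)
    p,o=tipped(delta,a,158); r=env.move_straight(p+off,o,rate=rate,force_limit=30); st('%s a%.2f %s'%(tag,a,r)); return r
go(-10.7,.02)
for a in (.06,.1,.14,.18,.215,.245):
    if go(-10.7,a): break
s=env.read_state(); print('err',(s['position']-tipped(-10.7,.245)[0])*1000,'off',off*1000)
shot('s5','side')
E
python3 s5.py
```

```text
err mm [1.10637136 1.82562779 0.76939308]
 a0.02 False t20.62 p [ 0.5827 -0.0055  0.0539] o [-179.86    0.32  -91.71] F [-0.8  6.6  4.3] M [2.1  0.33 0.36] op 0.270 ff 60.1
 a0.06 False t20.88 p [ 0.5826 -0.0064  0.0476] o [-179.88    2.59  -91.76] F [-1.1  6.3  5.4] M [2.05 0.35 0.41] op 0.273 ff 60.1
 a0.10 False t21.14 p [ 0.5825 -0.007   0.0412] o [-179.91    4.85  -91.8 ] F [-0.2  6.1  6.6] M [1.85 0.29 0.4 ] op 0.270 ff 60.1
 a0.14 False t21.40 p [ 0.5822 -0.0073  0.0348] o [-179.95    7.11  -91.84] F [-0.7  4.   6.2] M [1.59 0.24 0.33] op 0.271 ff 60.0
 a0.18 False t21.66 p [ 0.5821 -0.0073  0.0283] o [-179.97    9.39  -91.86] F [-0.2  4.3  7.3] M [1.52 0.2  0.35] op 0.269 ff 60.0
 a0.21 False t21.91 p [ 0.582  -0.0072  0.0227] o [-179.99   11.38  -91.86] F [-0.2  3.2  7.3] M [1.25 0.19 0.3 ] op 0.267 ff 60.0
 a0.24 False t22.16 p [ 0.582  -0.0068  0.018 ] o [180.    13.09 -91.85] F [0.  3.4 7.7] M [1.19 0.13 0.31] op 0.270 ff 60.0
err [0.61026522 2.97834038 1.20317128] off [0.0967692  3.02873286 0.        ]
```

```bash
cat > s6.py <<'E'
from g import *
off=np.array([.0001,.0030,-.0008])
for d in (-8,-5,-2.5,-1.5):
    p,o=tipped(d,.245); r=env.move_straight(p+off,o,rate=.05,force_limit=10); st('d%.1f %s'%(d,r))
    if r: break
s=env.read_state(); print('err',(s['position']-tipped(-1.5,.245)[0])*1000)
E
python3 s6.py
```

```text
d-8.0 False t22.56 p [ 0.5908 -0.007   0.0171] o [179.84  13.04 -89.13] F [-1.8  0.6 10.1] M [0.81 0.7  0.35] op 0.268 ff 60.0
d-5.0 False t22.93 p [ 0.6012 -0.0068  0.017 ] o [179.77  13.01 -86.1 ] F [-1.8 -1.5  9.2] M [0.38 0.86 0.61] op 0.268 ff 60.1
d-2.5 False t23.26 p [ 0.6099 -0.0062  0.017 ] o [179.72  12.99 -83.58] F [-2.9 -0.7  8.3] M [0.15 0.99 0.77] op 0.269 ff 60.1
d-1.5 False t23.51 p [ 0.613  -0.0059  0.0168] o [179.66  13.   -82.6 ] F [-3.2 -2.5  8.6] M [0.03 1.16 0.79] op 0.271 ff 60.1
err [-1.87686284  1.4955755   0.09938488]
```

```bash
cat > s7.py <<'E'
from g import *
off=np.array([.0001,.0030,0.])
for a in (.2,.18,.17,.16,.15,.14):
    p,o=tipped(-1.5,a); r=env.move_straight(p+off,o,rate=.03,force_limit=15); s=st('a%.2f %s'%(a,r))
    if r or s['force'][2]<-2: break
shot('s7','side'); shot('s7s','scene'); shot('s7w')
E
python3 s7.py
python3 - <<'E'
import cv2,numpy as np,os
os.chdir('.')
a=cv2.imread('pics/s7.png')[150:290,250:390]; b=cv2.imread('pics/s7s.png')[150:290,220:430]; c=cv2.imread('pics/s7w.png')
o=np.zeros((590,800,3),np.uint8); o[:336,:336]=cv2.resize(a,(336,336),interpolation=cv2.INTER_CUBIC); o[:300,340:790]=cv2.resize(b,(450,300),interpolation=cv2.INTER_CUBIC); o[336:586,0:400]=cv2.resize(c,(400,250))
cv2.imwrite('pics/m5.png',o)
E
```

```text
a0.20 False t23.93 p [ 0.6132 -0.0066  0.0246] o [179.7   10.34 -82.61] F [-1.3 -4.4  6.3] M [-0.78  0.88  0.58] op 0.270 ff 60.1
a0.18 False t24.18 p [ 0.6131 -0.0069  0.027 ] o [179.69   9.2  -82.66] F [-0.8 -6.7  3.2] M [-1.37  0.56  0.4 ] op 0.271 ff 60.0
a0.17 False t24.43 p [ 0.6131 -0.007   0.0273] o [179.66   8.63 -82.74] F [ 0.4 -5.9 -3.1] M [-1.76 -0.01  0.27] op 0.270 ff 60.0
```

View pics/m5.png

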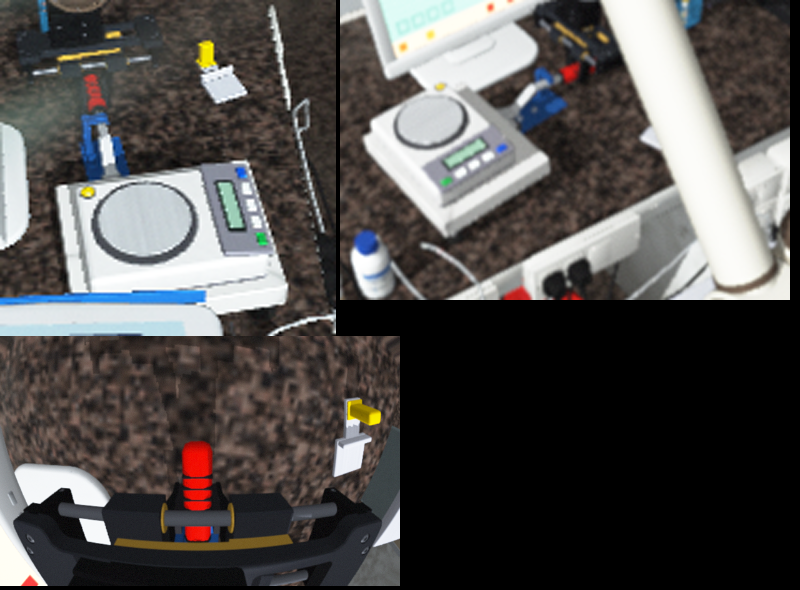

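```bash
cat > s8.py <<'E'
from g import *
import json
s=env.read_state(); v=R.from_euler('z',SY-1.5,degrees=True).apply([0,1,0]); 
env.move_straight(s['position']-.0012*v+[0,0,.0003],rate=.01); s=st('relax')
json.dump([s['position'].tolist(),s['tool_rot'].tolist()],open('park.json','w'))
env.gripper_to(0.6); st('open')
R0=E(s['tool_rot']); env.move_straight(s['position']-.11*R0.apply([0,0,1]),rate=.25,force_limit=8); st('up')
env.goto([0.52,0.12,0.27],[180,0,-90]); env.dwell(.1); shot('w2'); st()
E
python3 s8.py
cat > s8b.py <<'E'
from h import *
# slab edge + bar check: image registration w1 -> w2
a,b=[cv2.imread(f'pics/{n}.png') for n in('w1','w2')]; f=load('w2')
g=cv2.cvtColor(b,cv2.COLOR_BGR2GRAY)
for z,name in ((.047,'lo'),(.081,'hi')):
    pts=[]
    for c in (300,325,350,375):
        col=cv2.GaussianBlur(g[:,c-1:c+2],(3,3),0)[:,1].astype(int); thr=70 if name=='lo' else 139
        r=190
        while r<240 and not(col[r]>=thr): r+=1
        pts.append([c,r-(col[r]-thr)/max(1,col[r]-col[r-1])])
    P=onz(f,pts,z); k=np.polyfit(P[:,0],P[:,1],1); print(name,np.round(pts,1).tolist(),'y(.5)=%.4f yaw %.2f'%(np.polyval(k,.5),np.degrees(np.arctan(k[0]))))
cv2.imwrite('pics/m6.png',np.hstack([a[60:260,190:420],b[60:260,190:420]]).repeat(1,0)); 
m=cv2.imread('pics/m6.png'); cv2.imwrite('pics/m6.png',cv2.resize(m,None,fx=1.73,fy=1.73,interpolation=cv2.INTER_CUBIC))
E
python3 s8b.py
```

```text
relax t25.16 p [ 0.6132 -0.0071  0.0273] o [179.99   8.92 -82.63] F [ 2.2  5.  -2.9] M [ 1.32 -0.2   0.08] op 0.273 ff 60.0
open t25.95 p [ 0.6132 -0.0083  0.0276] o [180.     8.88 -82.63] F [ 0.1 -0.7  0.3] M [-0.31  0.09  0.01] op 0.595 ff 0.0
up t26.54 p [ 0.6152 -0.024   0.1364] o [-179.96    8.91  -82.65] F [-0.7 -0.1 -0.8] M [-0.29  0.09 -0.04] op 0.602 ff 0.0
 t27.57 p [0.5201 0.119  0.2683] o [ 1.7983e+02 -8.0000e-02 -9.0100e+01] F [ 0.5 -0.3  0.5] M [0.02 0.09 0.04] op 0.595 ff 0.0
lo [[300.0, 212.3], [325.0, 209.4], [350.0, 206.0], [375.0, 203.1]] y(.5)=0.1711 yaw 7.23
hi [[300.0, 221.7], [325.0, 218.7], [350.0, 215.8], [375.0, 212.6]] y(.5)=0.1711 yaw 7.05
```

View pics/m6.png

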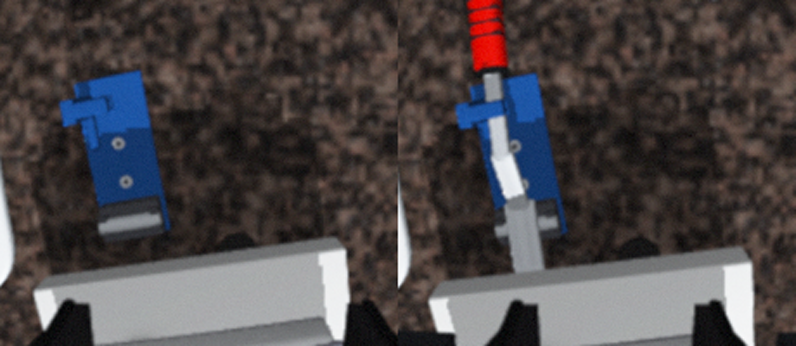

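Run:
```python
from h import *
a,b=load('w1'),load('w2')
print(onz(b,[[393.5,203.4]],.081),onz(a,[[389.4,198.7]],.0693))
g=cv2.cvtColor(cv2.imread('pics/w2.png'),cv2.COLOR_BGR2GRAY)
t=cv2.GaussianBlur(g,(3,3),0)[190:212,306:352]
for r in t[::1]: print(' '.join('%2d'%(x//4) for x in r[::2]))
for u,v in ((327.6,197),(327.6,200)): print(onz(b,[[u,v]],.02),onz(b,[[u,v]],.01))
```

```text
[[0.42441633 0.15275478 0.081     ]] [[0.42731601 0.15256426 0.0693    ]]
 7  9 10  9  8  8  9  9  7  7  8 10 13 15 15 14 11  9 11 13 13 11 11
 8  9 10  8  8  9 10 10  9  8  8 11 13 14 15 14 11  9 11 13 13 12 11
 9  9  8  8  8 10 11 11 10 10 10 11 13 14 14 13 11  9 11 13 13 12 11
10  9  8  7  7 10 12 12 11 12 11 11 12 13 14 13 11 10 11 13 13 12 10
10  9  7  7  7 11 12 12 12 13 13 11 11 12 14 14 11  9 11 13 13 11  9
10  9  7  6  7 11 12 13 13 13 13 10  9 11 14 14 12  9 12 13 12 10  7
10 10  7  6  7 11 12 13 12 12 11  9  7 10 13 15 12  9 13 14 12  9  6
10 10  7  6  8 12 13 13 12 11  8  6  5  8 12 15 13 11 13 14 12  9  7
10  9  7  6  8 12 14 13 10  8  6  5  5  6  9 13 13 12 13 14 12 11  7
 9  9  6  6  9 13 14 12  8  5  5  5  5  5  6 10 12 13 14 14 13 11  8
 9  8  6  6  9 13 13  9  6  5  5  5  5  5  5  7 10 12 14 13 13 12  9
 8  7  6  6  8 11 11  7  5  5  5  5  5  5  5  5  7 10 13 13 12 12  8
 8  7  6  6  8  9  8  6  5  5  5  4  5  5  5  4  5  9 13 13 13 12  9
 7  6  6  6  7  8  7  5  5  5  5  4  5  5  5  5  5  8 13 14 14 12  9
 7  6  6  6  6  6  6  5  5  5  5  5  5  5  5  5  5  7 13 15 15 13 10
 6  6  7  7  5  5  5  5  5  5  5  5  5  5  5  5  5  7 13 16 16 14 13
 6  5  7  7  7  6  4  5  5  5  5  5  5  5  5  6  6  8 15 18 18 17 17
 4  5  7  8  8  7  5  5  5  5  5  5  6  7  8 10 10 13 19 21 22 23 23
 4  5  7  8  9  7  6  6  6  7  8  9 10 12 14 17 18 20 23 25 26 27 27
 4  5  7  9 10  9  8  9 11 12 15 17 18 20 21 24 25 25 27 27 28 28 28
 6  7 10 12 13 13 14 16 17 20 23 24 25 25 26 28 28 28 28 29 28 28 28
12 13 16 17 19 21 22 23 24 26 27 27 28 28 28 28 29 29 29 29 29 29 29
[[0.50259077 0.16342143 0.02      ]] [[0.50216645 0.16654127 0.01      ]]
[[0.50254809 0.16780969 0.02      ]] [[0.50212274 0.17103621 0.01      ]]
```

```bash
cat > s9.py <<'E'
from g import *
PT=10.; G=.032
def sp(xy,yaw,z=0.):
    o=[180,PT,yaw-90]; tz=E(o).apply([0,0,1]); return np.r_[xy,G+z]+.019*tz,o
v=np.array([-.125,.992]); Pf=np.array([.5048,.1261])
if __name__=='__main__':
    S=[.4505,-.1148]
    p,o=sp(S,21.6); env.goto(p-.07*E(o).apply([0,0,1]),o); env.move_straight(p,o,rate=.15,force_limit=6); st('down')
    env.gripper_to(0.1,25); st('grip')
    env.move_straight(p+[0,0,.006],rate=.1)
    q,o2=sp(Pf-.085*v,7.2,.006); env.move_straight(q,o2,rate=.18); st('pre')
    q,_=sp(Pf-.085*v,7.2,-.002); print(env.move_straight(q,rate=.03,force_limit=2)); st('tabled')
    shot('s9')
E
python3 s9.py
```

```text
down t29.40 p [ 0.4503 -0.1115  0.0139] o [-179.93    9.95  -68.3 ] F [ 0.6 -0.6 -0.5] M [-0.32 -0.02  0.02] op 0.597 ff 0.0
grip t30.06 p [ 0.4494 -0.1118  0.0135] o [-179.99    9.99  -68.39] F [-0.9 -0.9  3. ] M [-0.27  0.12 -0.03] op 0.228 ff 25.0
pre t31.40 p [0.5144 0.0446 0.0191] o [179.94   9.99 -82.82] F [-0.  -0.  -0.9] M [-0.51  0.07 -0.06] op 0.230 ff 25.0
True
tabled t31.68 p [0.5152 0.0444 0.0132] o [-179.96    9.99  -82.83] F [-0.1 -0.4  2.1] M [-0.31  0.1   0.02] op 0.230 ff 25.0
```

```bash
cat > s10.py <<'E'
from s9 import *
d=lambda s: (sp(Pf+s*v,7.2)[0]*[1,1,0]+[0,0,.0136])
o=sp(Pf,7.2)[1]
env.move_straight(d(-.085),o,rate=.02); st()
print(env.move_straight(d(-.016),o,rate=.06,force_limit=4)); st('near')
env.dwell(.1)
r=env.move_straight(d(.022),o,rate=.012,force_limit=2.); s=st('touch %s'%r)
print('s',(s['position'][:2]-d(0)[:2])@v*1000)
shot('s10')
E
python3 s10.py
```

```text
t31.98 p [0.5145 0.0448 0.0132] o [179.94  10.   -82.83] F [-0.1 -0.9 -1.5] M [-0.5   0.05 -0.02] op 0.226 ff 25.0
False
near t33.27 p [0.5064 0.1132 0.0136] o [179.99   9.99 -82.82] F [-1.  -0.3 -2.2] M [-0.44  0.07  0.01] op 0.229 ff 25.0
touch True t34.89 p [0.5041 0.1284 0.0132] o [179.94   9.96 -82.8 ] F [ 0.2 -0.5  2.8] M [-0.44  0.07  0.03] op 0.228 ff 25.0
s -0.907725595323753
```

```bash
cat > s11.py <<'E'
from s9 import *
o=sp(Pf,7.2)[1]; env.dwell(.1); s=st('rest')
z=.0138
for k in range(6):
    s=env.read_state(); pos=d0=None
    t=sp(Pf+(-.0009+.0008*(k+1))*v,7.2)[0]; t[2]=z
    r=env.move_straight(t,o,rate=.012,force_limit=3); s=st('%d %s'%(k,r))
    f=s['force'][:2]@v; print('fv %.2f s %.2f'%(f,(s['position'][:2]-sp(Pf,7.2)[0][:2])@v*1000))
    if f<-2: break
shot('s11')
E
python3 s11.py
```

```text
rest t35.04 p [0.5041 0.1284 0.0132] o [179.94   9.97 -82.81] F [-0.   0.2  3.4] M [-0.29 -0.03 -0.06] op 0.228 ff 25.0
0 True t35.25 p [0.5039 0.1284 0.0132] o [179.92   9.94 -82.83] F [ 0.2 -1.2  2.3] M [-0.43  0.03 -0.04] op 0.226 ff 25.0
fv -1.17 s -0.92
1 True t35.46 p [0.5039 0.1285 0.0132] o [179.91   9.88 -82.8 ] F [ 0.5 -1.1  1.2] M [-0.59 -0.18 -0.09] op 0.228 ff 25.0
fv -1.16 s -0.83
2 True t35.67 p [0.5039 0.1285 0.0132] o [179.9    9.84 -82.79] F [ 0.8 -0.8  3. ] M [-0.49 -0.18 -0.04] op 0.223 ff 25.0
fv -0.89 s -0.82
3 True t35.88 p [0.5039 0.1285 0.0132] o [179.9    9.82 -82.78] F [ 0.5 -2.1  1.9] M [-0.41 -0.05  0.01] op 0.227 ff 25.0
fv -2.18 s -0.85
```

```bash
cat > s12.py <<'E'
from s9 import *
o=sp(Pf,7.2)[1]
base=sp(Pf,7.2)[0]
for k,(s_,z) in enumerate([(-.0012,.0142),(-.0008,.0142),(-.0003,.0142),(.0003,.0142),(.0009,.0142)]):
    t=base+np.r_[s_*v,0]; t[2]=z
    env.move_straight(t,o,rate=.01); env.dwell(.06)
    fs=[]
    for _ in range(4): fs.append(env.read_state()['force']); env.dwell(.02)
    f=np.mean(fs,0); s=env.read_state(); print(k,'F',np.round(f,2),'fv %.2f'%(f[:2]@v),'s %.2f z %.4f'%((s['position'][:2]-base[:2])@v*1000,s['position'][2]))
    if f[:2]@v<-2: break
print(env.read_state()['clock'])
E
python3 s12.py
```

```text
0 F [-0.2  -0.35 -1.81] fv -0.32 s -1.23 z 0.0138
1 F [ 0.16 -0.89 -1.54] fv -0.91 s -0.90 z 0.0141
2 F [ 0.71 -3.8  -1.3 ] fv -3.85 s -0.70 z 0.0141
37.0833
```

```bash
cat > s13.py <<'E'
from s9 import *
o=sp(Pf,7.2)[1]; base=sp(Pf,7.2)[0]
for z in (.0141,.0133):
    t=base+np.r_[-.0008*v,0]; t[2]=z; env.move_straight(t,o,rate=.01)
env.dwell(.1); st('set')
env.gripper_to(.48); st('open')
env.move_straight(t-.11*E(o).apply([0,0,1]),rate=.25,force_limit=6); st('up')
env.dwell(.05); f=shot('w3')
g=cv2.imread('pics/w3.png')
import json; pk,po=json.load(open('park.json')); print(pk,po)
E
python3 s13.py
```

```text
set t37.68 p [0.5046 0.1286 0.0134] o [-179.99   10.    -82.8 ] F [-0.7 -2.4 -0.6] M [-1.28  0.14  0.1 ] op 0.228 ff 25.0
open t38.39 p [0.5045 0.1286 0.0133] o [-180.    10.   -82.8] F [ 0.5 -0.3  0.2] M [-0.34  0.   -0.03] op 0.480 ff 0.0
up t38.86 p [0.5101 0.1101 0.125 ] o [-179.4    10.03  -82.64] F [0.  0.5 0.3] M [-0.35  0.01  0.  ] op 0.479 ff 0.0
[0.6131675474067513, -0.007134007259161506, 0.02727956066222524] [179.98731740697232, 8.921942614250348, -82.63280592877777]
```

```bash
cat > s14.py <<'E'
from g import *
import json
o=[180,8.9,-82.63]; p=np.array([.6132,-.0083,.0276]); tz=E(o).apply([0,0,1])
env.gripper_to(.6)
env.goto(p-.1*tz,o); env.move_straight(p,o,rate=.15,force_limit=6); st('at')
env.gripper_to(.15,60); s=st('grip')
a0=.175; off=s['position']-tipped(-1.5,a0)[0]; print('off',off*1000)
for a in (.2,.225,.25):
    q,oo=tipped(-1.5,a); r=env.move_straight(q+off-[0,0,.001*(a>.21)],oo,rate=.05,force_limit=25); st('a%.3f %s'%(a,r))
json.dump(off.tolist(),open('off.json','w'))
E
python3 s14.py
```

```text
at t41.02 p [ 0.614  -0.0079  0.0286] o [-179.88    8.88  -82.55] F [-1.  -0.4  0. ] M [-0.32  0.08 -0.01] op 0.601 ff 0.0
grip t41.63 p [ 0.6134 -0.0084  0.0279] o [-179.98    8.89  -82.6 ] F [-0.2 -0.   1. ] M [-0.27  0.15  0.14] op 0.265 ff 59.9
off [-1.51357773 -0.84121052 -0.1641027 ]
a0.200 False t41.88 p [ 0.6136 -0.0081  0.0242] o [-179.98   10.6   -82.61] F [-1.5  2.7  4.1] M [0.24 0.25 0.35] op 0.269 ff 60.0
a0.225 False t42.13 p [ 0.6136 -0.008   0.0192] o [-179.98   12.02  -82.63] F [-1.1  3.2  4.9] M [0.69 0.27 0.31] op 0.267 ff 60.0
a0.250 False t42.38 p [ 0.6135 -0.0077  0.0152] o [-179.99   13.45  -82.64] F [-1.5  3.6  5.6] M [0.97 0.3  0.37] op 0.272 ff 60.0
```

```bash
cat > s15.py <<'E'
from g import *
import json
off=np.array(json.load(open('off.json')))-[0,0,.001]
for d in (-4.,-7.5,-10.7):
    p,o=tipped(d,.25); r=env.move_straight(p+off,o,rate=.06,force_limit=12); s=st('d%.1f %s'%(d,r))
    if r: raise SystemExit
for a in (.2,.15,.11,.08,.05,.02,-.02,-.06,-.1):
    s=env.read_state(); v=R.from_euler('z',SY-10.7,degrees=True).apply([0,1,0]); fy=s['force']@v
    off=off+v*np.clip(fy*.00008,-.0006,.0006)
    if a<.17: off[2]*=.7
    p,o=tipped(-10.7,a); r=env.move_straight(p+off,o,rate=.03 if .13>a>-.03 else .05,force_limit=20); st('a%.2f %s'%(a,r))
    if r: break
json.dump(off.tolist(),open('off.json','w'))
E
python3 s15.py
```

```text
d-4.0 False t42.68 p [ 0.6045 -0.0092  0.0154] o [-179.95   13.41  -85.14] F [0.1 2.2 5. ] M [ 0.45  0.25 -0.04] op 0.272 ff 59.9
d-7.5 False t43.05 p [ 0.5925 -0.0105  0.0153] o [-179.89   13.43  -88.64] F [1.  1.3 4.9] M [ 0.1  -0.13 -0.34] op 0.268 ff 60.0
d-10.7 False t43.39 p [ 0.5812 -0.011   0.0152] o [-179.86   13.44  -91.87] F [2.6 0.5 4.5] M [-0.18 -0.5  -0.75] op 0.272 ff 60.1
a0.20 False t43.70 p [ 0.5812 -0.0124  0.0232] o [-179.86   10.45  -91.8 ] F [ 3.3 -5.5  4.7] M [-1.6  -0.61 -0.81] op 0.267 ff 60.1
a0.15 False t44.02 p [ 0.5811 -0.0131  0.0316] o [-179.88    7.56  -91.82] F [ 3.5 -6.5  4.1] M [-2.12 -0.75 -0.91] op 0.275 ff 60.1
a0.11 False t44.39 p [ 0.581  -0.013   0.0381] o [-179.91    5.3   -91.86] F [ 3.5 -5.2  4.5] M [-1.82 -0.82 -0.88] op 0.270 ff 60.1
a0.08 False t44.71 p [ 0.581  -0.0127  0.0431] o [-179.92    3.6   -91.85] F [ 3.7 -6.8  4.2] M [-1.93 -0.94 -0.89] op 0.272 ff 60.1
a0.05 False t45.02 p [ 0.5809 -0.0122  0.048 ] o [-179.91    1.91  -91.83] F [ 3.9 -5.2  2.8] M [-1.87 -1.16 -0.87] op 0.272 ff 60.1
a0.02 False t45.33 p [ 0.5786 -0.0106  0.0514] o [179.81   0.29 -91.77] F [ 0.7 -1.5 -0.4] M [ 0.09 -0.2  -0.12] op 0.272 ff 59.9
a-0.02 False t45.70 p [ 0.5789 -0.0094  0.0583] o [179.87  -1.98 -91.79] F [ 0.5  0.8 -1.4] M [0.48 0.12 0.02] op 0.270 ff 59.9
a-0.06 False t45.98 p [ 0.5795 -0.0078  0.0648] o [179.95  -4.24 -91.81] F [-0.1 -0.3 -2.3] M [ 0.41 -0.02 -0.01] op 0.266 ff 59.9
a-0.10 False t46.27 p [ 0.5798 -0.0061  0.0712] o [179.98  -6.5  -91.83] F [ 0.6  0.9 -2.6] M [ 0.53 -0.06 -0.06] op 0.269 ff 59.9
```

```bash
cat > s16.py <<'E'
from g import *
import json
off=np.array(json.load(open('off.json')))
p,o=tipped(-10.7,-.2,158,dz=1.5); print(env.move_straight(p+off,o,rate=.1,force_limit=10)); st()
p,o=tipped(-10.7,-.25,200,dz=4); print(env.move_straight(p+off,o,rate=.1,force_limit=10)); st('out')
env.move_straight(p+off+[0,-.02,.1],rate=.25); st('up')
B=np.array([.436,-.2612,.018]); Y=-52.1; ob=[180,np.degrees(.123),Y-90]
p,_=barpose(B,Y,.143)
env.goto(p+[0,0,.09],ob)
env.move_straight(p+[0,0,.012],ob,rate=.15,force_limit=8)
print(env.move_straight(p+[0,0,-.003],ob,rate=.03,force_limit=3)); st('lay')
env.gripper_to(.6); st('open')
s=env.read_state(); env.move_straight(s['position']-.12*E(s['tool_rot']).apply([0,0,1]),rate=.2); st('clear')
E
python3 s16.py
```

```text
False
 t46.59 p [ 0.5794 -0.0006  0.0874] o [179.9  -12.23 -91.8 ] F [-0.4  0.3 -3.8] M [ 0.65  0.14 -0.  ] op 0.274 ff 59.9
False
out t47.17 p [ 0.5789 -0.0388  0.1086] o [-179.98  -15.16  -91.9 ] F [-0.1 -0.8 -3.3] M [ 0.62  0.1  -0.04] op 0.268 ff 59.9
up t47.73 p [ 0.578  -0.0579  0.2071] o [179.88 -15.13 -91.84] F [ 0.2  1.1 -3.6] M [0.72 0.15 0.03] op 0.271 ff 59.9
True
lay t49.89 p [ 0.438  -0.2602  0.0061] o [-179.93    7.1  -142.08] F [-0.2 -0.2  3.7] M [ 0.01  0.24 -0.  ] op 0.268 ff 59.9
open t50.68 p [ 0.4366 -0.2596  0.005 ] o [ 179.9     7.   -142.12] F [0.6 0.  0.7] M [-0.12  0.24  0.01] op 0.599 ff 0.0
clear t51.43 p [ 0.4244 -0.2683  0.1232] o [ 179.8     6.98 -142.17] F [-0.8 -0.3 -0.1] M [-0.16  0.27  0.04] op 0.599 ff 0.0
```

```bash
cat > s17.py <<'E'
from h import *
env.move_straight([.43,-.25,.25],rate=.3)
env.goto([0.52,0.12,0.27],[180,0,-90]); env.dwell(.1); f=shot('w4'); st()
g=cv2.cvtColor(f['image'],cv2.COLOR_BGR2GRAY)
for z,thr in ((.041,75),(.075,139)):
    pts=[]
    for c in (275,285,355,365,375):
        col=cv2.GaussianBlur(g[:,c-1:c+2],(3,3),0)[:,1].astype(int); r=192
        while r<240 and not(col[r]>=thr and col[r+1]>=thr): r+=1
        pts.append([c,r-(col[r]-thr)/max(1,col[r]-col[r-1])])
    P=onz(f,pts,z); k=np.polyfit(P[:,0],P[:,1],1); print(np.round(pts,1).tolist(),'y(.5)=%.4f yaw %.2f'%(np.polyval(k,.5),np.degrees(np.arctan(k[0]))))
for t in ['shim','bar']:
    print(t,[(np.round(d['xyz'],4).tolist(),round(d['score'],2)) for d in env.search_frame(f,t)[:1]])
h=cv2.cvtColor(f['image'],cv2.COLOR_BGR2HSV); m=cv2.inRange(h,(22,150,100),(33,255,255)); m[:,:270]=0;m[:,380:]=0;m[260:]=0
c=np.argwhere(m)[:,::-1]; print('post px',c.mean(0),c.min(0),c.max(0),'pred top',proj(f,[[.5048+.125*.0009,.1261-.0009,.042]]))
E
python3 s17.py
```

```text
t53.58 p [0.5201 0.1188 0.27  ] o [179.99  -0.   -90.12] F [0.  0.6 0.5] M [0.04 0.13 0.  ] op 0.601 ff 0.0
[[275.0, 212.4], [285.0, 211.2], [355.0, 202.9], [365.0, 201.5], [375.0, 200.1]] y(.5)=0.1697 yaw 7.16
[[275.0, 220.4], [285.0, 219.3], [355.0, 210.9], [365.0, 209.5], [375.0, 208.2]] y(.5)=0.1683 yaw 7.24
shim [([0.5025, 0.1565, 0.0109], 0.61)]
bar []
post px [326.46075085 168.00341297] [317 159] [335 177] pred top [[327.22281643 173.48967247]]
```

```bash
python3 -c "
from workcell import env
print(env.close_job())"
```

```text
the job is handed in; nothing more can be done
None
```

I handed the job in at about 54 s: the shim is under the raised foot with its ridge touching, the plinth is down on it and reads level in the last camera check, and the bar is back on the worktop where it first lay. During the levering the plinth turned about 1.2° (roughly 2–3 mm at the slab's ends), which I left alone rather than push it back.

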